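Chock a refurbished pump module in its shipping crate

TASK

The pump module in the open plywood crate has an empty gap on each side, one wide and one narrow. Fill both so it cannot slide: the wooden chock with the orange grip goes in the wide gap and the chock with the blue grip in the narrow one, each set upright and fully down on the crate floor, lowered in rather than dropped. Leave the module sitting in its place between them.

Things in the scene. Friction and masses are not known exactly. Their poses are not given: they have to be found in the camera images.
- crate: Open plywood crate, fixed to the table, outside 192 (x) by 232 (y) by 80 mm high, walls and floor 10 mm thick. Origin: centre of its underside, z up. Two gaps run along its x, one each side of the module: the wide gap (about 76 mm) from the -y wall at y = -106 to about -30 mm, the narrow gap (about 46 mm) from about y = 60 to the +y wall at 106 mm.
- module: Stainless steel pump module, grey top with black vent slots, 160 (x) by 90 (y) by 70 mm high, 2.5 kg, loose on the crate floor between the gaps, square to the crate within about a degree, its top 80 mm above the table. Origin: centre of its underside, about 15 mm to +y of the crate's centre; axes as the crate's.
- wide_chock: Pale timber block with orange grip, on the table. Body 80 (x) by 64 (y) by 80 mm high, the lowest 18 mm of the long sides tapering to a foot 50 mm wide. Grip: bar centred on top, 64 (x) by 24 (y) mm, from 80 to 125 mm height, to be pinched across its 24 mm. 0.2 to 0.4 kg. Origin: centre of its underside, z up. Goes in with its x along the crate's x.
- narrow_chock: Pale timber block with blue grip, on the table. Body 80 (x) by 34 (y) by 80 mm high, the lowest 18 mm of the long sides tapering to a foot 20 mm wide. Same grip bar and origin as the orange one. 0.1 to 0.25 kg. Goes in with its x along the crate's x. (A third chock, 110 mm wide with a dark brown grip, also stands on the table and fits neither gap.)
There are look-alikes about, which are no part of the job. What is shaped like the module but pink is not meant.

How it is judged:
By the outcome, as a careful person would: the job done as asked, in the order asked, and still so for the second after the job is handed in, with the robot touching nothing.
It also fails if it takes over 64 s, if anything falls off the work surface, if the arm or the gripper's body presses on something with over 40 N, if the wrist force passes 120 N, or if a joint passes its speed limit or range.

ROBOT

A 6-joint arm with a two-finger parallel gripper is mounted at the origin on the work surface. World frame = base frame: x ahead of the robot, y to its left, z up, the work surface at z = 0. Lengths are in m, angles in degrees, forces in N, time in s.
With the tool pointing down it reaches from about 0.3 to 0.775 m from the base axis. Payload 14.6 kg.
Tool frame: the origin (TCP) lies midway between the tips of the shut fingers; the grasp point (between the pads) lies 19 mm behind it; x points along the fingers, y is the direction in which the jaws open and shut, and the axes are right-handed (so a half turn about x gives the same grasp; the last joint's range is limited). The gripper opens to 94 mm and grips with 3 to 60 N. Pads are 16 mm wide; open, the fingers measure 119 mm over their backs; the gripper's body (75 mm by 177 mm) begins 78 mm behind the grasp point.
Start: joints at [70.096, 17.183, 87.147, -0, 75.671, -3.816], TCP at [0.152, 0.528, 0.174] pointing down, gripper open.
Joint ranges: [-173.82, 173.82], [-45.26, 126.66], [13.44, 144.39], [-59.66, 239.66], [0, 175.72], [-146.38, 146.38]. Speed limits (degrees/s): [127.2, 127.2, 147.25, 180, 180, 180].

INTERFACE

Orientations are given as a 3x3 rotation matrix whose columns are the frame's x, y, z axes.
In Python, from station import manip gives the robot as it stands. The module is installed in compiled form; this text tells all that it offers. Calls block until the motion is done:
- manip.reach(position, orientation): joint-space move of the TCP to a pose.
- manip.servo_line(position, ori=None, speed=0.15): straight line of the TCP; ori=None keeps the orientation; speed is the mean speed in m/s.
- manip.move_joints(angles): joint-space move.
- manip.gripper_to(opening): opening from 0.0 (shut) to 1.0 (fully open); the grip force is fixed at half the most; returns when the fingers have stopped.
- manip.sleep(seconds).
- manip.inverse_kinematics(position, orientation): joint angles nearest the present ones, or None.
- manip.capture(name): name is "side" or "top" or "wrist"; returns the picture (420x560x3 uint8, red, green, blue); there is no depth.
- manip.calibration(name): a dict with "fov_y" (degrees; the focal length in pixels is half the picture's height over the tangent of half this angle, whatever the lens; pixels are square), "cx", "cy" (the principal point, pixels), "R" (3x3) and "t" (3): a world point X has camera coordinates R X + t. Camera axes: x right, y down, z forward; pixel columns grow to the right and rows downward; lengths in m; the calibration is good to about 2 mm. The wrist camera is an equidistant fisheye: a pixel r from the principal point sees the ray r / f radians off the axis. A picture is of the moment at which its call begins: read the wrist's pose just before it. calibration takes no time and is no camera call; for the wrist camera it gives the pose at the moment of the call.
A pose or a line that the arm cannot do raises manip.MotionError and nothing moves.
- manip.sign_off(): hands the job in, once; it reports no verdict.
Readings, each from a call of its own:
- manip.get_clock(): time.
- manip.get_q(): joint angles.
- manip.get_joint_vel(): joint speeds.
- manip.get_effort(): joint torques, N m.
- manip.get_tcp_pos(): TCP position.
- manip.get_tcp_rot(): TCP orientation.
- manip.get_ft_force(): force on the tool from outside, world axes, zero at the start.
- manip.get_moment(): the same for the moment, N m.
- manip.get_opening(): opening from 0.0 (shut) to 1.0 (fully open).
Only numpy, scipy, OpenCV 4.12 (cv2) and the standard library are available. Lean on these libraries where they do the work, as an engineer would, in place of code of your own. Each camera call takes 0.05 s, during which the arm holds its last target.

## Working session

There is one attempt and no reset: what is moved stays moved. The work goes in short steps, each a Python script; the robot and the scene stay as the last script left them, time stands still between calls to the robot, and variables do not carry over. Pictures are saved under pics/ and viewed, and the job is handed in when it is done.

```bash
mkdir -p pics
python3 - <<'E'
from station import manip
import cv2
for n in ["side","top","wrist"]:
    c=manip.calibration(n); im=manip.capture(n)
    cv2.imwrite(f"pics/{n}0.png",im[:,:,::-1])
    print(n,c)
print(manip.get_clock(),manip.get_tcp_rot())
E
```

```text
side {'fov_y': 54.21093691574896, 'cx': 280.6200165059009, 'cy': 205.67780747210116, 'R': array([[ 0.91440733, -0.40471607, -0.00800839],
       [-0.30972568, -0.68677602, -0.65757791],
       [ 0.26063238,  0.60377446, -0.75334398]]), 't': array([-0.39510624,  0.17002483,  1.00987298])}
top {'fov_y': 49.39251171844535, 'cx': 288.33003637650046, 'cy': 212.4987190988, 'R': array([[-1.05136094e-02, -9.99944661e-01, -3.73941740e-04],
       [-9.98188683e-01,  1.05172982e-02, -5.92346159e-02],
       [ 5.92352708e-02, -2.49505200e-04, -9.98244018e-01]]), 't': array([0.02231621, 0.43083217, 1.02020807])}
wrist {'fov_y': 65.70646984690485, 'cx': 282.1743994469151, 'cy': 205.73456210191628, 'R': array([[ 0.27727765,  0.96078895, -0.00130643],
       [ 0.92879983, -0.26769734,  0.25625966],
       [ 0.24586172, -0.07226849, -0.9666071 ]]), 't': array([-0.54935489, -0.02602185,  0.39148462])}
0.15 [[-2.88257005e-04  2.77058480e-01  9.60853015e-01]
 [-8.29856766e-04  9.60852657e-01 -2.77058626e-01]
 [-9.99999614e-01 -8.77234465e-04 -4.70536546e-05]]
```

View pics/top0.png

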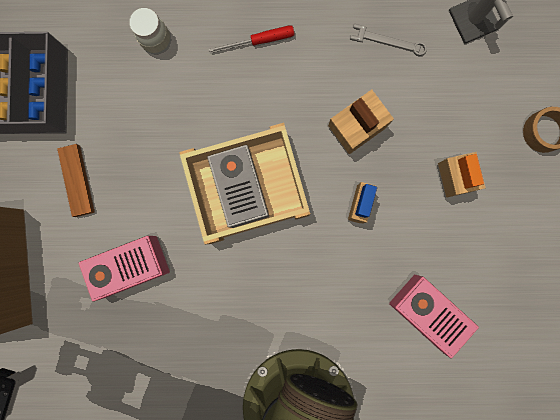

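View pics/side0.png

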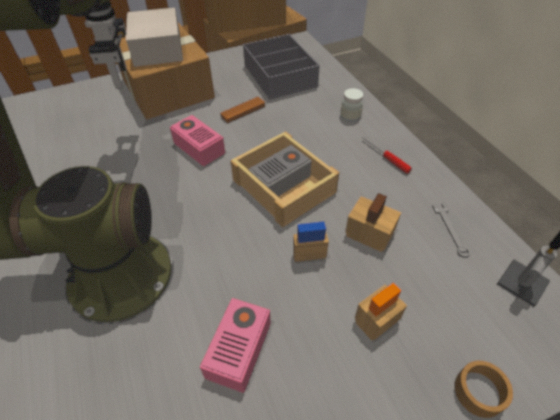

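View pics/wrist0.png

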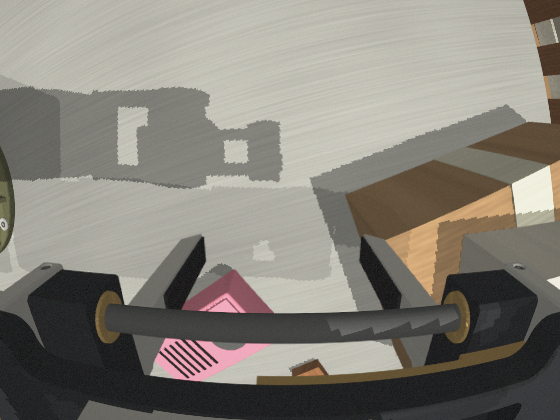

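Run:
```python
import cv2
im=cv2.imread("pics/top0.png")
a=cv2.resize(im[110:255,170:320],None,fx=5,fy=5,interpolation=cv2.INTER_CUBIC)[:600*2]
cv2.imwrite("pics/crateT.png",cv2.resize(im[115:250,170:320],(660,594),interpolation=cv2.INTER_CUBIC))
cv2.imwrite("pics/chockT.png",cv2.resize(im[80:230,320:500],(720,600),interpolation=cv2.INTER_CUBIC))
s=cv2.imread("pics/side0.png")
cv2.imwrite("pics/chockS.png",cv2.resize(s[130:340,220:420],(571,600),interpolation=cv2.INTER_CUBIC))
```

```text
(no output)
```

View pics/crateT.png

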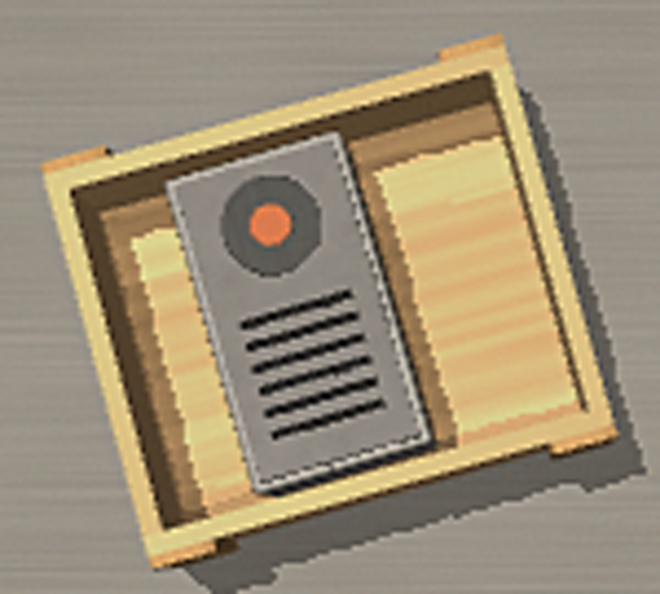

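View pics/chockT.png

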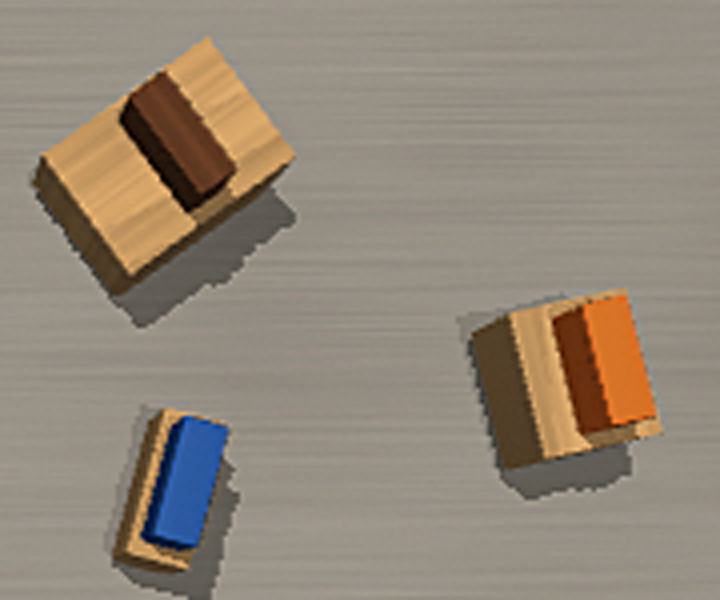

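View pics/chockS.png

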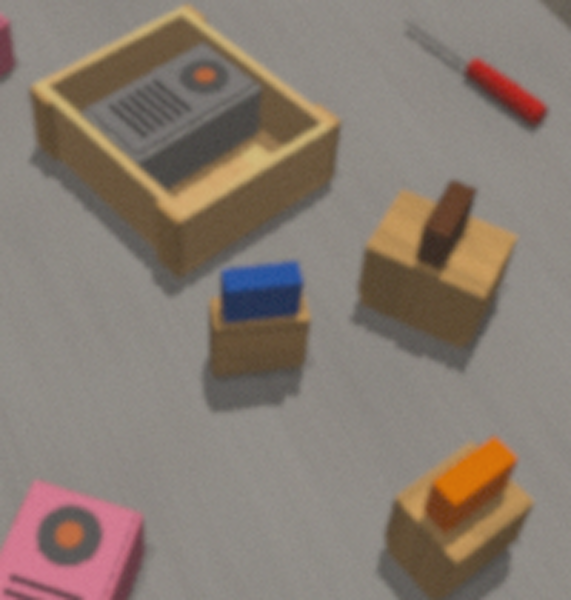

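```bash
cat > h.py <<'E'
import numpy as np, cv2
def cast(c,px,z,h=420):
    f=h/2/np.tan(np.radians(c["fov_y"]/2)); px=np.atleast_2d(px).astype(float)
    d=np.c_[(px[:,0]-c["cx"])/f,(px[:,1]-c["cy"])/f,np.ones(len(px))]
    R=np.array(c["R"]);t=np.array(c["t"]); o=-R.T@t; w=d@R
    return o+w*((z-o[2])/w[:,2])[:,None]
def big(m):
    cs,_=cv2.findContours(m.astype(np.uint8),cv2.RETR_EXTERNAL,cv2.CHAIN_APPROX_NONE)
    return sorted(cs,key=cv2.contourArea)[::-1]
def rect(P):  # metric points -> centre,long,short,yaw of long axis
    (c,(w,h),a)=cv2.minAreaRect((P[:,:2]*1000).astype(np.float32))
    if w<h: w,h,a=h,w,a+90
    return np.array(c)/1000,w,h,(a+90)%180-90
E
python3 - <<'E'
from h import *
from station import manip
im=cv2.imread("pics/top0.png"); hsv=cv2.cvtColor(im,cv2.COLOR_BGR2HSV); H,S,V=cv2.split(hsv)
c=manip.calibration("top")
for n,p in dict(orangetop=(475,168),orangeside=(463,172),bluetop=(368,200),blueside=(360,200),rim=(272,134),rimL=(190,195),floor=(285,175),mod=(250,175),wood=(455,180),bg=(330,230),modside=(260,222)).items(): print(n,hsv[p[1],p[0]])
q=np.array([(72,190),(490,73),(587,410),(163,528)])/4.4+[170-.4,115-.4]
P=cast(c,q,.08);print(P*1000)
print([np.linalg.norm(P[i]-P[(i+1)%4])*1000 for i in range(4)],P.mean(0))
q=np.array([(166,184),(338,133),(433,440),(262,493)])/4.4+[170-.4,115-.4]
P=cast(c,q,.08);print(P*1000)
print([np.linalg.norm(P[i]-P[(i+1)%4])*1000 for i in range(4)],P.mean(0))
E
```

```text
orangetop [ 13 211 214]
orangeside [ 11 218 104]
bluetop [108 186 162]
blueside [108 243  62]
rim [ 16 117  76]
rimL [ 18  41 162]
floor [ 18 109 218]
mod [ 18  24 141]
wood [ 16 130 186]
bg [ 20  30 153]
modside [ 22  99 221]
[[546.09329811 234.59170869  80.        ]
 [601.28757522  31.70985779  80.        ]
 [436.72429612 -13.36517727  80.        ]
 [382.18455587 190.52681469  80.        ]]
[np.float64(210.25568636082562), np.float64(170.6248270680375), np.float64(211.06048338959508), np.float64(169.72857940041402)] [0.49157243 0.1108658  0.08      ]
[[548.54283046 189.08801791  80.        ]
 [572.61555573 105.68858168  80.        ]
 [423.05690292  60.80171683  80.        ]
 [398.45803933 143.03385785  80.        ]]
[np.float64(86.80415926311811), np.float64(156.14935564069626), np.float64(85.8325643698064), np.float64(156.99181566818075)] [0.48566833 0.12465304 0.08      ]
```

Run:
```python
from h import *
from station import manip
im=cv2.imread("pics/top0.png"); hsv=cv2.cvtColor(im,cv2.COLOR_BGR2HSV); H,S,V=cv2.split(hsv)
c=manip.calibration("top")
def up(m): return m
im4=cv2.resize(im,None,fx=4,fy=4,interpolation=cv2.INTER_CUBIC); hs4=cv2.cvtColor(im4,cv2.COLOR_BGR2HSV)
H,S,V=cv2.split(hs4)
for n,m in dict(orange=(H>8)&(H<18)&(S>170)&(V>155),blue=(H>100)&(H<115)&(S>120)&(V>105)).items():
    for k in big(m)[:6]:
        if cv2.contourArea(k)<600: continue
        px=(k[:,0,:]+.5)/4-.5
        if px[:,0].mean()<300: continue
        print(n,px.mean(0),rect(cast(c,px,.125)))
im=cv2.imread("pics/side0.png");c2=manip.calibration("side")
im4=cv2.resize(im,None,fx=4,fy=4,interpolation=cv2.INTER_CUBIC); hs4=cv2.cvtColor(im4,cv2.COLOR_BGR2HSV)
H,S,V=cv2.split(hs4)
print([hs4[y*4,x*4] for x,y in [(386,297),(374,310),(312,227),(312,236)]])
for n,m in dict(orange=(H>5)&(H<18)&(S>200)&(V>190),blue=(H>100)&(H<120)&(S>150)&(V>130)).items():
    for k in big(m)[:3]:
        if cv2.contourArea(k)<600: continue
        px=(k[:,0,:]+.5)/4-.5
        print("side",n,px.mean(0),rect(cast(c2,px,.125)))
# module in crate frame
th=np.radians(15.2);Rc=np.array([[np.cos(th),-np.sin(th)],[np.sin(th),np.cos(th)]])
P=np.array([[548.5,189.1],[572.6,105.7],[423,60.8],[398.5,143]])-[491.6,110.9]
print(P@Rc)
```

```text
orange [474.22807692 169.64423077] (array([ 0.50744287, -0.35953061]), 64.4301986694336, 23.767621994018555, 11.98319149017334)
blue [367.13993711 199.76965409] (array([ 0.44839676, -0.14169685]), 63.50138854980469, 23.89080047607422, -15.988204956054688)
[array([ 16, 243, 211], dtype=uint8), array([ 12, 195, 115], dtype=uint8), array([109, 193, 156], dtype=uint8), array([112, 134,  84], dtype=uint8)]
side orange [385.62824675 294.42478355] (array([ 0.50626089, -0.36086581]), 59.378135681152344, 21.29235076904297, 12.23816204071045)
side blue [311.27829218 226.72993827] (array([ 0.4461937 , -0.14386792]), 59.67177200317383, 19.637861251831055, -15.88580322265625)
[[ 75.41263231  60.5457256 ]
 [ 76.80295232 -26.25540924]
 [-79.33580937 -30.36114872]
 [-81.426763    55.386842  ]]
```

```bash
cat >> h.py <<'E'
def ori(yaw):
    a=np.radians(yaw); x=np.array([0,0,-1.]); y=np.array([-np.sin(a),np.cos(a),0]); return np.c_[x,y,np.cross(x,y)]
C=np.array([.4916,.1109]); CY=15.2
def crate(x,y):
    a=np.radians(CY); return C+[x*np.cos(a)-y*np.sin(a), x*np.sin(a)+y*np.cos(a)]
E
cat > pick.py <<'E'
from h import *
from station import manip
def pick(x,y,yaw):
    manip.reach([x,y,.20],ori(yaw))
    if manip.get_opening()<.9: manip.gripper_to(1.0)
    manip.servo_line([x,y,.089],speed=.15)
    f0=np.array(manip.get_ft_force()); manip.gripper_to(0.0)
    print("grip",manip.get_opening()*94,manip.get_tcp_pos(),f0)
    manip.servo_line([x,y,.25],speed=.15)
    print("lift",manip.get_opening()*94,manip.get_ft_force(),manip.get_moment(),manip.get_clock())
E
python3 - <<'E'
from pick import *
pick(.5074,-.3595,12.0)
p=crate(0,-.068); print(p)
manip.reach([*p,.25],ori(CY))
print(manip.get_tcp_pos(),manip.get_ft_force(),manip.get_clock())
for n in ["side","top","wrist"]: cv2.imwrite(f"pics/{n}1.png",manip.capture(n)[:,:,::-1])
E
```

```text
grip 23.174265970521567 [ 0.50739994 -0.35955169  0.08899475] [-0.46539586 -0.18346217 -0.04382984]
lift 23.322087772200096 [-0.25536544 -0.36169226 -1.74295705] [ 0.02151077  0.00228467 -0.01987863] 6.6917
[0.50942886 0.04527888]
[0.50969577 0.04450528 0.24993635] [ 1.16607772 -0.5641863  -1.08503046] 8.1917
```

Run:
```python
import cv2,numpy as np
s=cv2.imread("pics/side1.png")[60:260,180:400];w=cv2.imread("pics/wrist1.png")
s=cv2.resize(s,(440,400),interpolation=cv2.INTER_CUBIC);w=cv2.resize(w,(360,270))
o=np.zeros((400,800,3),np.uint8);o[:,:440]=s;o[:270,440:]=w;cv2.imwrite("pics/c1.png",o)
```

```text
(no output)
```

View pics/c1.png

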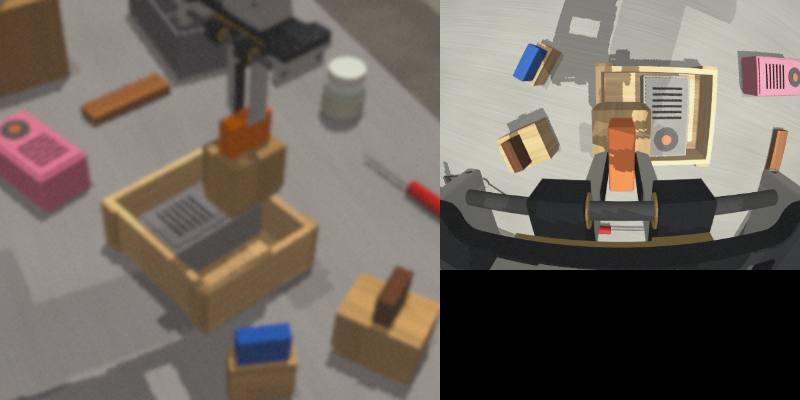

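View pics/top1.png

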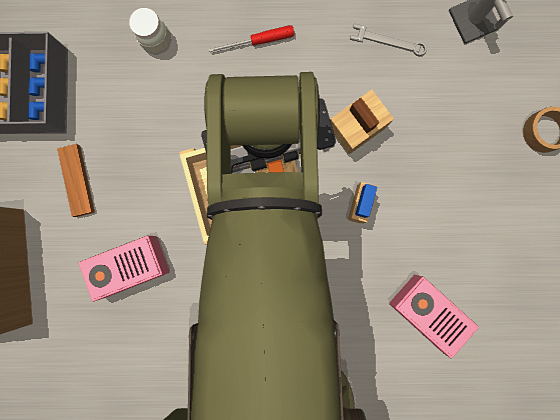

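Run:
```python
import cv2,numpy as np
w=cv2.imread("pics/wrist1.png")[90:270,220:460]
cv2.imwrite("pics/w1z.png",cv2.resize(w,None,fx=3.3,fy=3.3,interpolation=cv2.INTER_CUBIC))
```

```text
(no output)
```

View pics/w1z.png

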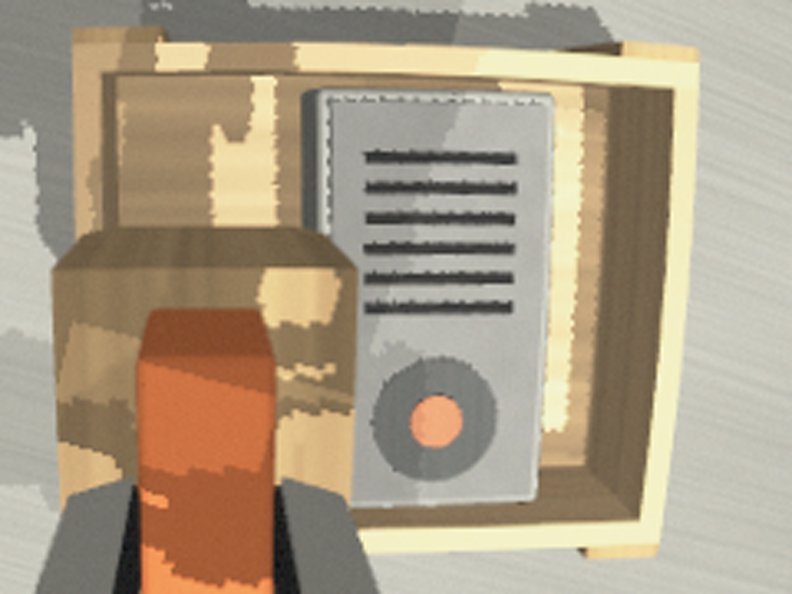

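```bash
cat >> h.py <<'E'
def castf(c,px,z,h=420):
    f=h/2/np.tan(np.radians(c["fov_y"]/2)); d=np.atleast_2d(px)-[c["cx"],c["cy"]]
    r=np.linalg.norm(d,axis=1,keepdims=True); th=r/f
    v=np.c_[d/r*np.sin(th),np.cos(th)]
    R=np.array(c["R"]);t=np.array(c["t"]); o=-R.T@t; w=v@R
    return o+w*((z-o[2])/w[:,2])[:,None]
def tocrate(P):
    a=np.radians(CY);R=np.array([[np.cos(a),-np.sin(a)],[np.sin(a),np.cos(a)]]); return (P[:,:2]-C)@R
E
python3 - <<'E'
from h import *
from station import manip
c=manip.calibration("wrist")
g=lambda q:(np.array(q)+.5)/3.3-.5+[220,90]
print((tocrate(castf(c,g([(105,72),(675,85),(640,520)]),.08))*1000).round(1))
print("mod",(tocrate(castf(c,g([(322,92),(554,94),(537,500)]),.08))*1000).round(1))
z=manip.get_tcp_pos()[2]-.089
print("chock top near",(tocrate(castf(c,g([(52,268),(357,268)]),z+.08))*1000).round(1))
print("foot",(tocrate(castf(c,g([(95,228),(312,228)]),z))*1000).round(1))
print("grip",(tocrate(castf(c,g([(139,360),(276,360)]),z+.125))*1000).round(1))
E
```

```text
[[ -87.2 -104. ]
 [ -89.1  106.6]
 [  83.5  107.1]]
mod [[-80.  -27.8]
 [-82.5  57.7]
 [ 73.5  61.1]]
chock top near [[ -41.6 -100.7]
 [ -41.5  -37.1]]
foot [[-40.7 -99.8]
 [-40.6 -38.8]]
grip [[-32.7 -79.8]
 [-32.6 -56.8]]
```

```bash
cat > ins.py <<'E'
from h import *
from station import manip
def insert(y,x=-.001,zrest=.099):
    p=crate(x,y); O=ori(CY)
    manip.servo_line([*p,.185],ori=O,speed=.15); f0=np.array(manip.get_ft_force()); m0=np.array(manip.get_moment())
    for z in [.165,.15,.135,.12,.108,.104,.1015,.0995,.0985]:
        manip.servo_line([*p,z],ori=O,speed=.06 if z>.105 else .02)
        f=np.array(manip.get_ft_force())-f0
        print(z,f.round(1),(np.array(manip.get_moment())-m0).round(2),np.array(manip.get_tcp_pos()).round(4))
        if np.linalg.norm(f[:2])>12 or (f[2]>8 and z>.1): print("STOP");return False
        if f[2]>3 and z<.105: return True
    return True
E
python3 - <<'E'
from ins import *
print(insert(-.067)); print(manip.get_clock())
E
```

```text
0.165 [ 0.6  1.6 -0.9] [0.07 0.06 0.  ] [0.5082 0.046  0.1649]
0.15 [ 0.2 -0.5 -1.4] [ 0.09 -0.02  0.05] [0.5081 0.046  0.1497]
0.135 [-0.3  0.1  0.2] [0.05 0.01 0.01] [0.508  0.046  0.1347]
0.12 [ 0.6 -0.5 -0.3] [ 0.06 -0.   -0.05] [0.508  0.046  0.1197]
0.108 [-0.2 -0.2 -1.3] [0.06 0.06 0.02] [0.508  0.046  0.1076]
0.104 [ 0.2  0.1 -0.1] [-0.01 -0.02  0.02] [0.5082 0.046  0.104 ]
0.1015 [-0.5  0.1 -0.4] [0.07 0.02 0.02] [0.5081 0.046  0.1014]
0.0995 [ 1.1  0.2 -0.1] [0.04 0.02 0.04] [0.5082 0.046  0.0994]
0.0985 [-2.  -0.4  4.4] [-0.14  0.13  0.01] [0.5085 0.0459 0.0989]
True
12.0833
```

Contact with the floor came at the expected height with no side forces. Release, check, then pick the blue one.

Run:
```python
from pick import *
manip.gripper_to(0.6)
p=manip.get_tcp_pos(); manip.servo_line([p[0],p[1],.22],speed=.15)
pick(.4484,-.1417,-16.0)
for n in ["side","top","wrist"]: cv2.imwrite(f"pics/{n}2.png",manip.capture(n)[:,:,::-1])
t=cv2.imread("pics/top2.png")[100:260,160:420]; s=cv2.imread("pics/side2.png")[100:300,200:420]
o=np.zeros((580,800,3),np.uint8); o[:308,:500]=cv2.resize(t,(500,308)); o[310:580,:297]=cv2.resize(s,(297,270)); o[310:535,300:600]=cv2.resize(cv2.imread("pics/wrist2.png"),(300,225))
cv2.imwrite("pics/c2.png",o)
```

```text
grip 23.045362386821694 [ 0.44838961 -0.14171645  0.08899098] [-0.08968645 -0.03285749  0.31555655]
lift 23.31928833621621 [-0.98619827 -0.25054624 -1.73741921] [-0.01891537  0.05007928  0.05343751] 18.5
```

View pics/c2.png

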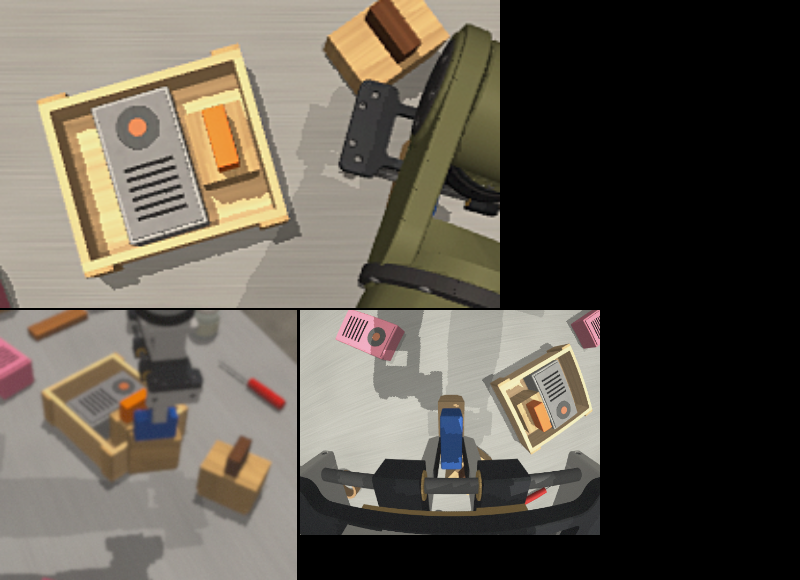

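Run:
```python
from ins import *
manip.servo_line([.4484,-.1417,.28],speed=.15)
p=crate(-.001,.083); manip.reach([*p,.25],ori(CY)); manip.sleep(.2)
print(manip.get_tcp_pos(),manip.get_opening()*94,manip.get_clock(),p)
w=manip.capture("wrist")[:,:,::-1]; cv2.imwrite("pics/wrist3.png",w)
cv2.imwrite("pics/w3z.png",cv2.resize(w[90:270,120:360],None,fx=3.3,fy=3.3,interpolation=cv2.INTER_CUBIC))
```

```text
[0.46917601 0.18990593 0.25009402] 23.221927187508108 20.4667 [0.46887328 0.19073418]
```

View pics/w3z.png

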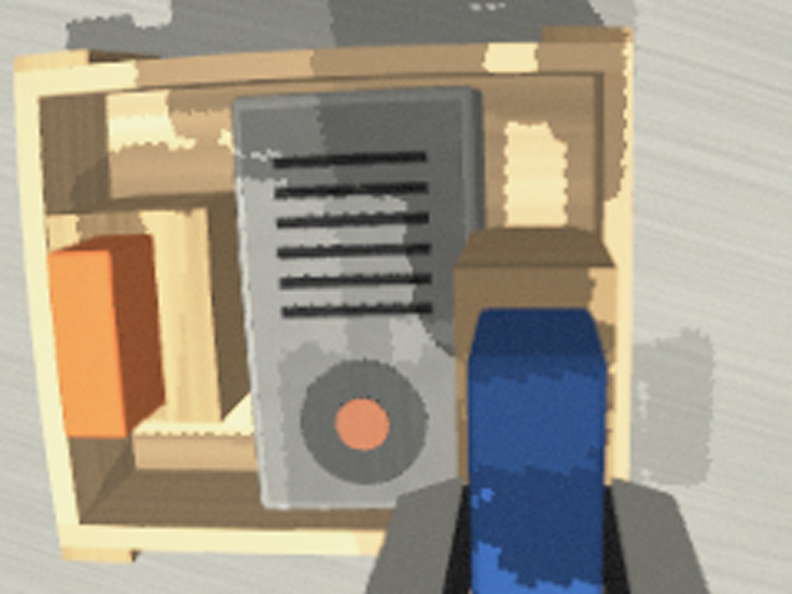

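Run:
```python
from h import *
from station import manip
c=manip.calibration("wrist")
g=lambda q:(np.array(q)+.5)/3.3-.5+[120,90]
print((tocrate(castf(c,g([(605,72),(40,97),(78,525),(603,225)]),.08))*1000).round(1))
print("mod",(tocrate(castf(c,g([(235,99),(477,90),(482,228),(263,507)]),.08))*1000).round(1))
z=manip.get_tcp_pos()[2]-.089
print("chock top near",(tocrate(castf(c,g([(456,267),(615,267)]),z+.08))*1000).round(1))
print("grip",(tocrate(castf(c,g([(470,355),(605,355)]),z+.125))*1000).round(1))
```

```text
[[ -87.8  106.7]
 [ -86.9 -104.6]
 [  84.9 -105.3]
 [ -33.2  106.3]]
mod [[-80.9 -25.9]
 [-81.4  61.8]
 [-32.2  63.2]
 [ 74.8 -24.1]]
chock top near [[-42.6  65.9]
 [-42.5  98.9]]
grip [[-34.5  71.4]
 [-34.5  94.1]]
```

Run:
```python
import cv2,numpy as np
a=cv2.imread("pics/top0.png")[130:240,180:290];b=cv2.imread("pics/top2.png")[130:240,180:290]
cv2.imwrite("pics/ab.png",np.hstack([cv2.resize(x,(400,400),interpolation=cv2.INTER_CUBIC) for x in (a,b)]))
```

```text
(no output)
```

View pics/ab.png

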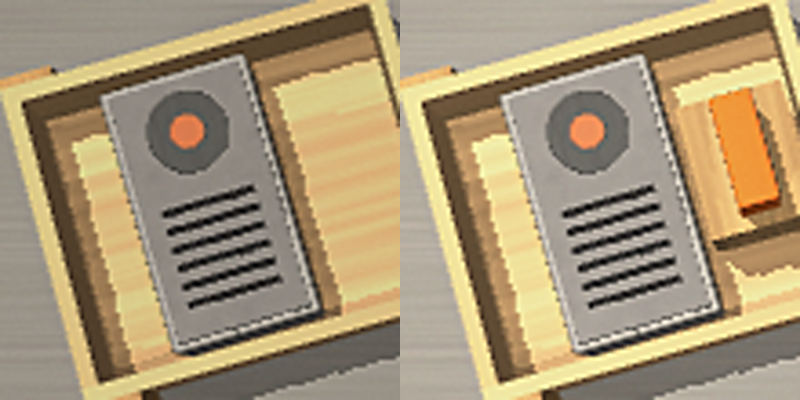

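Run:
```python
from ins import *
print(insert(.0838)); print(manip.get_clock())
```

```text
0.165 [-1.5 -0.5  0.8] [-0.03  0.1   0.07] [0.4686 0.1915 0.1649]
0.15 [-1.1 -0.5  1.2] [0.03 0.07 0.03] [0.4685 0.1915 0.1497]
0.135 [-0.8  0.5  0.5] [-0.04  0.08  0.05] [0.4685 0.1914 0.1347]
0.12 [-0.5 -0.1  0.2] [-0.02  0.11  0.05] [0.4685 0.1915 0.1196]
0.108 [-0.4  0.4  0.3] [0.03 0.03 0.07] [0.4685 0.1914 0.1076]
0.104 [-0.2 -0.1  0.3] [ 0.02  0.08 -0.  ] [0.4686 0.1915 0.104 ]
0.1015 [-0.6 -0.8 -0.3] [-0.01  0.11  0.06] [0.4686 0.1915 0.1014]
0.0995 [-1.   0.3  0.3] [-0.02  0.06  0.08] [0.4686 0.1915 0.0994]
0.0985 [-1.3 -0.7  5.9] [-0.17  0.32  0.06] [0.4689 0.1916 0.0989]
True
24.2583
```

Run:
```python
from h import *
from station import manip
manip.gripper_to(0.6)
p=manip.get_tcp_pos(); manip.servo_line([p[0],p[1],.24],speed=.15)
q=list(manip.get_q()); q[0]+=55; manip.move_joints(q)
for n in ["side","top"]: cv2.imwrite(f"pics/{n}4.png",manip.capture(n)[:,:,::-1])
print(manip.get_clock(),manip.get_ft_force())
t=cv2.imread("pics/top4.png")[115:250,170:320]; s=cv2.imread("pics/side4.png")[120:230,220:350]
cv2.imwrite("pics/c4.png",np.hstack([cv2.resize(t,(420,400),interpolation=cv2.INTER_CUBIC),cv2.resize(s,(380,400),interpolation=cv2.INTER_CUBIC)]))
im=cv2.resize(cv2.imread("pics/top4.png"),None,fx=4,fy=4,interpolation=cv2.INTER_CUBIC);H,S,V=cv2.split(cv2.cvtColor(im,cv2.COLOR_BGR2HSV));c=manip.calibration("top")
for n,m in dict(orange=(H>8)&(H<18)&(S>170)&(V>155),blue=(H>100)&(H<115)&(S>120)&(V>105)).items():
    for k in big(m)[:8]:
        px=(k[:,0,:]+.5)/4-.5
        if cv2.contourArea(k)>600 and 170<px[:,0].mean()<320: r=rect(cast(c,px,.135)); print(n,px.mean(0),r,tocrate(r[0][None])*1000)
```

```text
27.85 [ 0.22583345 -0.17652856 -0.34516663]
orange [274.1257764  170.22670807] (array([0.50886716, 0.04526628]), 63.672550201416016, 24.371068954467773, 15.448503494262695) [[ -0.54535954 -67.86488301]]
blue [201.48602484 190.63198758] (array([0.46964316, 0.19113614]), 63.47828674316406, 23.679798126220703, 14.823385238647461) [[-0.15166738 83.18604389]]
```

View pics/c4.png

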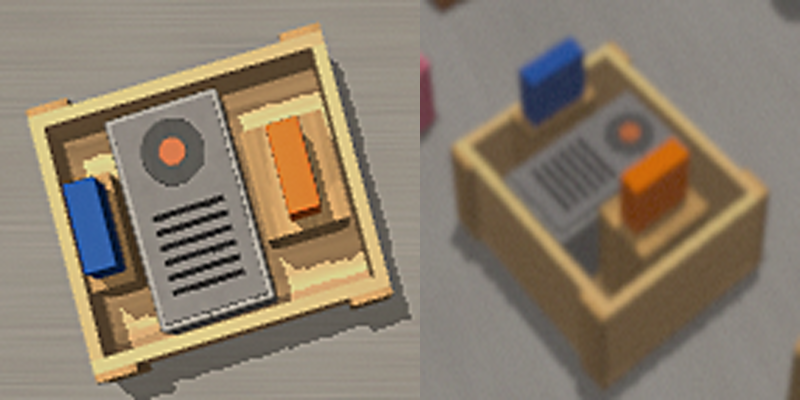

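```bash
python3 -c "
from station import manip
manip.sign_off(); print(manip.get_clock())"
```

```text
the job is handed in; nothing more can be done
the job is handed in; nothing more can be done
```

Both gaps are filled: the orange chock stands in the wide gap and the blue one in the narrow gap. I lowered each slowly until it touched the crate floor, at about 4–6 N and at the expected height. Neither met any notable side force on the way in. I then let go, drew the arm clear and handed the job in at about 28 s.

- **Chock positions:** The last top picture puts the orange grip at crate (−0.5, −68) mm and the blue at (0, 83) mm, both within about half a degree of square. Both grips measured about 64 × 24 mm at 135 mm height, which fits upright chocks fully down on the floor.
- **Module:** It was in the same place in the top pictures before and after the orange chock went in. I checked it only by eye after the blue one, and it was still between the two chocks.
- **Disagreement:** One wrist-camera reading put the module 2–4 mm further towards +y than before. The top pictures showed it had not moved, so I took that as an error in reading the module's edge.

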